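# Wedge up the setting table

## Robot

A 6-joint arm with a two-finger parallel gripper is mounted at the origin on a cart in front of the work surface, level with it; the furniture and walls round the work are solid. World frame = base frame: x ahead of the robot, y to its left, z up, the work surface at z = 0. Lengths are in m, angles in rad, forces in N, time in s.
With the tool pointing down it reaches from about 0.275 to 0.75 m from the base axis. Payload 10.2 kg.
Tool frame: the origin (TCP) lies at the very end of the fingers, on their centre line; the grasp point (between the pads) lies 19 mm behind it; y points along the fingers, z is the direction in which the jaws open and shut, and the axes are right-handed (so a half turn about y gives the same grasp; the last joint's range is limited). The gripper opens to 88 mm and grips with 3 to 60 N. Pads are 18 mm wide; open, the fingers measure 123 mm over their backs; the gripper's body (75 mm by 187 mm) begins 45 mm behind the grasp point.
Start: joints at [-1.507, 0.313, 1.498, -0, 1.331, -0.223], TCP at [0.149, -0.504, 0.239] pointing down, gripper open.
Joint ranges: [-2.94, 2.94], [-0.97, 2.17], [0.19, 2.56], [-1.23, 4.37], [0.02, 3.11], [-2.88, 2.88]. Speed limits (rad/s): [2.39, 2.39, 3.01, 3.14, 3.14, 3.14].

## Interface

Orientations are given as a rotation vector (axis times angle).
In Python, from bench import ctrl gives the robot as it stands.
- The arm moves only by the shell command python3 -m inch 'ROWS' [OPENING] [FORCE]. ROWS is JSON, one flat list of numbers, 4 for each row, row after row: the shift along the tool's x, y, z in cm, then the turn about the tool's y in rad. A call has 1 to 10 rows; each row shifts and turns the commanded pose from where the row before left it, along the tool's axes as they then stand; what a row does not reach is not made up. A row lasts 1/8 s, in which the tool goes at most 62.5 mm and 10.7 degrees, less where a joint would pass 70% of its speed; a pose out of reach is approached as far as the arm can. A call with a gripper value outside its range is refused whole. OPENING is the opening, from -1 (shut) to 1 (fully open), set as the call begins (- or left out, the last holds). The fingers move at their own pace and stop on an object; FORCE is the grip in N (left out, the last holds). Time passes only in rows, so rows that do not move let the fingers close. It gives the time, the measured TCP pose, the force and the opening at its end, in the units of the state.
- ctrl.read_state(): the state, without advancing time (a new reading comes with each control period).
- ctrl.snapshot(name): name is "side" or "top" or "wrist"; returns a dict with "image" (420x560x3 uint8, blue, green, red), "range_z" (420x560 float32, m along the optical axis (not along the pixel's ray), 0 where there is no reading), "fx", "fy", "cx", "cy" (pixels), "xyz" and "orientation" of the camera in the world; the wrist camera has in their place "mount" (4x4, takes a point from camera to tool coordinates, whose origin is the TCP and whose axes are the tool frame's). Camera axes: x right, y down, z forward; pixel columns grow to the right and rows downward; lengths in m; the calibration is good to about 2 mm. A picture is of the moment at which its call begins: read the wrist's pose just before it.
- ctrl.job_done(): hands the job in, once; it reports no verdict.
Trained networks look in a picture, given as the dict that the camera call returned (one of the last four; its "shot" number tells which), for a name from the list of things; names that differ only in an ending like _2 or _b are one class to them, and where a whole thing is asked for, a point or a joint stands for the part that bears it (a point fixed in the world has none). Each returns a list of dicts, best first, with "score" (0 to 1); they miss things now and then, are a little off and sometimes report something else, mostly with a low value. They report only what shows in the picture. A call takes as long as a camera call.
- ctrl.boxes_of(picture, thing): "centre" ([column, row] in pixels, amid what is visible of it).
- ctrl.cut_out(picture, thing): "mask" (420x560 bool, what is visible of it) and "centre" ([column, row] in pixels, amid what is visible of it).
- ctrl.tip_of(picture, thing): "centre" ([column, row] in pixels: a listed point, or the origin of a listed thing).
The state is a dict: "t": time; "q": joint angles; "qd": joint speeds; "joint_torque": joint torques, N m; "position": TCP position; "orientation": TCP orientation; "ft_force": force on the tool from outside, world axes, zero at the start; "wrist_torque": the same for the moment, N m; "width": opening from 0.0 (shut) to 1.0 (fully open).
Only numpy, scipy, OpenCV 4.12 (cv2) and the standard library are available. Lean on these libraries where they do the work, as an engineer would, in place of code of your own. Each camera call takes 0.05 s, during which the arm holds its last target.

## Task

Swing the lid of the small grey shim case fully open so that it rests back on its stop, and take out the steel wedge. Set the wedge flat on the base of the tilting setting table, thin end towards the plate, and push it in from the front under the middle of the plate's rounded nose until the plate just lifts off its rest pins - about 3 mm, certainly less than 6. Lift the plate with the wedge alone, never with the fingers, leave the other things on the bench alone, and finish still holding the wedge there with the plate resting on it; do not let go.

Things in the scene. Friction and masses are not known exactly. Their poses are not given: they have to be found in the camera images.
- shim_case: Open-topped grey case, 145 (x) x 132 (y) x 58 mm high, walls and floor 5 mm thick, fixed to the bench, with a hinged lid. Origin: centre of its underside, on the bench top. +x points from its front (the side of the lid's pull) to its hinge; z is up. The wedge lies on its floor along the case's x axis, thin end towards the hinge.
- case_lid (a joint): Angle of the case's lid: 0 shut, grows as it is lifted, 1.75 rad at its stop (10 degrees past upright, leaning back away from the front). It is hinged on the case's far upper edge, has no spring and weighs 0.15 kg: it falls shut before it is upright and falls back onto the stop once some 3 degrees past upright.
- lid_pull (a point): Centre of the lid's pull: a steel barrel 18 mm in diameter, 18 mm long, axis along the case's y, on a short stem 30 mm in front of the lid's front edge; 175 mm from the hinge axis and 3 mm above it when shut (61.5 mm above the bench). It can be pinched on its flat ends (fingers closing along the case's y) and then pivots in the grip as the lid turns.
- lid_hinge (a point): Middle of the lid's hinge axis (which runs along the case's y), 72.5 mm behind the case's centre, 58.5 mm above the bench.
- wedge_grip (a point): On the loose steel wedge (0.15 to 0.3 kg), mid-plane of its grip block, 30 mm above its underside, 90 mm behind the tip. Wedge 110 mm long (x), 26 mm wide (y): at the rear the grip block, 40 mm long, 26 wide, 45 high (this point is 20 mm from either end), then the ramp, 70 mm long, falling evenly from 18 to 4 mm high at the tip (1 in 5). Axes: +x towards the tip, z up.
- wedge_tip (a point): Middle of the lower edge of the wedge's thin end (tip 4 mm high), on its underside.
- setting_table: Fixed tilting table: painted base 170 (x) x 110 (y) x 10 mm, a steel plate hinged at its far end, a collar on the plate. Origin: centre of the base's underside, on the bench. +x: from the open front (apron, local x -85 to -30 mm, its face 10 mm above the bench) to the hinge; z up. Rest pins, 10 mm thick, stand at local y +-44 mm, 7 mm behind the nose line; between them the way is free.
- apron_mid (a point): Point on the upper face of the base (10 mm above the bench), in the middle of the apron, 30 mm in front of the plate's nose line; axes as the table's.
- plate_nose (a point): Centre of the plate's rounded front edge (nose): a bar 10 mm in diameter along the table's y, 104 mm long. At rest its centre is 25 mm above the bench, 25 mm in front of the table's origin, with 10 mm free height between it and the base; the plate's upper face there is 34 mm above the bench (the collar behind it reaches 44 mm).
- table_plate (a joint): Tilt of the plate: 0 on its pins, grows as the nose lifts; nose 100 mm from the hinge, so 0.01 rad is 1 mm of lift. It weighs 0.4 to 0.65 kg (2 to 3.2 N at the nose) and drops back by its weight. With the wedge flat on the base, lifting starts when the tip is about 30 mm past the nose's centre line; each 5 mm further lifts it 1 mm.
- setting_block_tall: Bystander: ground steel block 30x35x28 mm; origin under its centre.
- setting_block_low: Bystander: ground steel block 30x35x20 mm; origin under its centre.
- collar_a: Bystander: plated collar with an ear, 62 mm across, 9 mm high, lying on the bench between case and table; origin under its centre.
- hex_key: Bystander: hex key 31x93x7 mm; origin under its centre.
- caliper: Bystander: vernier caliper 66x225x10 mm, lying flat at the left; origin under its centre.

How it is judged:
By the outcome, as a careful person would: the job done as asked, in the order asked, and still so for the second after the job is handed in, while the arm keeps its last pose, push and grip.
It also fails if it takes over 51 s, if anything falls off the work surface, if the arm or the gripper's body presses on something with over 40 N, if the wrist force passes 120 N, or if a joint passes its speed limit or range.

## Working session

There is one attempt and no reset: what is moved stays moved. The work goes in short steps, Python scripts to look and compute and a shell command to move; the robot and the scene stay as the last step left them, time stands still between calls to the robot, and variables do not carry over. Pictures are saved under pics/ and viewed, and the job is handed in when it is done.

```bash
ls; mkdir -p pics; cat > h.py <<'E'
import numpy as np, cv2
from scipy.spatial.transform import Rotation as R
from bench import ctrl
def campose(p,st=None):
    if 'mount' in p:
        T=np.eye(4);T[:3,:3]=R.from_rotvec(st['orientation']).as_matrix();T[:3,3]=st['position']
        return T@np.array(p['mount'])
    T=np.eye(4);o=np.array(p['orientation'])
    T[:3,:3]=o if o.shape==(3,3) else R.from_rotvec(o).as_matrix();T[:3,3]=p['xyz'];return T
def ray(p,uv,T):
    d=np.array([(uv[0]-p['cx'])/p['fx'],(uv[1]-p['cy'])/p['fy'],1.]);return T[:3,3],T[:3,:3]@d
def onz(p,uv,T,z):
    o,d=ray(p,uv,T);return o+d*(z-o[2])/d[2]
def atdepth(p,uv,T):
    u,v=int(round(uv[0])),int(round(uv[1]));o,d=ray(p,uv,T);return o+d*p['range_z'][v,u]
def cloud(p,T):
    v,u=np.mgrid[0:420,0:560];z=p['range_z']
    P=np.stack([(u-p['cx'])/p['fx']*z,(v-p['cy'])/p['fy']*z,z],-1)
    return P@T[:3,:3].T+T[:3,3]
E
python3 - <<'E'
from h import *
np.set_printoptions(precision=4,suppress=True)
st=ctrl.read_state();print(st['t'],st['position'],st['orientation'],R.from_rotvec(st['orientation']).as_matrix())
for n in ['top','side']:
    p=ctrl.snapshot(n);cv2.imwrite(f'pics/{n}0.png',p['image']);T=campose(p);print(n,T)
    for t,z in [('shim_case',0),('lid_pull',.0615),('lid_hinge',.0585),('setting_table',0),('apron_mid',.01),('plate_nose',.025),('collar_a',0),('hex_key',0),('setting_block_tall',0),('setting_block_low',0),('caliper',0)]:
        r=ctrl.tip_of(p,t)
        print(t,[(np.round(x['centre'],1),round(x['score'],2),onz(p,x['centre'],T,z)) for x in r[:2]])
print(ctrl.read_state()['t'])
E
```

```text
pics
0.0 [ 0.1485 -0.5033  0.2381] [-0.2984  2.0689 -2.0661] [[-0.9592 -0.0001  0.2829]
 [-0.2829  0.0014 -0.9592]
 [-0.0003 -1.     -0.0013]]
top [[-0.048  -0.9787  0.1998  0.3589]
 [-0.9988  0.0479 -0.0052  0.0666]
 [-0.0044 -0.1998 -0.9798  1.2243]
 [ 0.      0.      0.      1.    ]]
shim_case [(array([401., 237.]), 0.74, array([ 0.5291, -0.2192,  0.    ]))]
lid_pull [(array([408.6, 270.1]), 0.6, array([ 0.4435, -0.215 ,  0.0615]))]
lid_hinge [(array([405.1, 201.8]), 0.56, array([ 0.6039, -0.223 ,  0.0585]))]
setting_table [(array([289.3, 187.7]), 0.67, array([0.6662, 0.0468, 0.    ]))]
apron_mid [(array([294.5, 206.3]), 0.9, array([0.6161, 0.0366, 0.01  ]))]
plate_nose [(array([293.9, 191.1]), 0.89, array([0.6508, 0.0365, 0.025 ]))]
collar_a [(array([349.1, 248.3]), 0.68, array([ 0.5076, -0.0908,  0.    ]))]
hex_key [(array([203.6, 176.7]), 0.56, array([0.7051, 0.2598, 0.    ]))]
setting_block_tall [(array([260.2, 257.8]), 0.66, array([0.4949, 0.1259, 0.    ]))]
setting_block_low [(array([219. , 215.7]), 0.45, array([0.6037, 0.2234, 0.    ]))]
caliper [(array([160.2, 171.5]), 0.9
[... 730 characters left out ...]
rray([0.6038, 0.2278, 0.01  ]))]
plate_nose [(array([288.7, 230.3]), 0.75, array([0.6497, 0.0403, 0.025 ])), (array([257.7, 317.6]), 0.17, array([ 0.5369, -0.2486,  0.025 ]))]
collar_a [(array([235.2, 277.6]), 0.5, array([ 0.4968, -0.0975,  0.    ]))]
hex_key [(array([296.2, 191.2]), 0.38, array([0.7146, 0.2793, 0.    ]))]
setting_block_tall [(array([292.3, 296. ]), 0.65, array([ 0.623 , -0.1749,  0.    ])), (array([232.2, 221.5]), 0.61, array([0.5003, 0.1366, 0.    ]))]
setting_block_low [(array([263.3, 201.7]), 0.65, array([0.6014, 0.2305, 0.    ])), (array([258.9, 317. ]), 0.51, array([ 0.5412, -0.2258,  0.    ]))]
caliper [(array([299., 176.]), 0.69, array([0.7425, 0.3784, 0.    ]))]
1.2
```

View pics/top0.png

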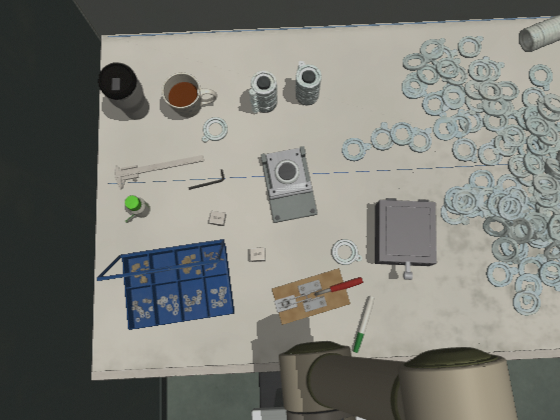

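View pics/side0.png

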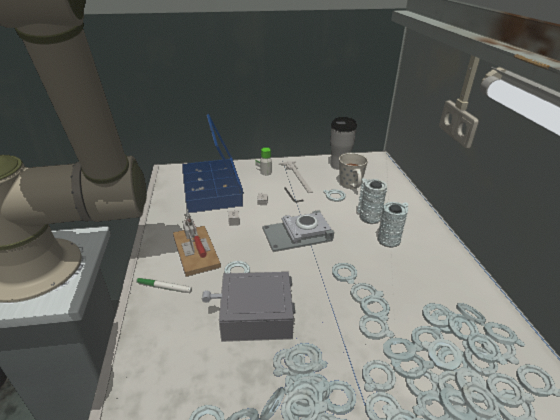

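```bash
cat > m.py <<'E'
from h import *
np.set_printoptions(precision=4,suppress=True)
for n in ['top','side']:
    p=ctrl.snapshot(n);T=campose(p);C=cloud(p,T)
    ok=p['range_z']>0
    for name,zs,ctr,r in [('case',(.05,.075),(.53,-.219),.12),('tbl_low',(.006,.015),(.61,.04),.13),('tbl_plate',(.025,.04),(.68,.04),.1),('tbl_all',(.006,.06),(.65,.04),.13)]:
        m=ok&(C[...,2]>zs[0])&(C[...,2]<zs[1])&(np.hypot(C[...,0]-ctr[0],C[...,1]-ctr[1])<r)
        mm=m.astype(np.uint8);nl,L,s,_=cv2.connectedComponentsWithStats(mm)
        if nl<2: continue
        k=1+np.argmax(s[1:,4]);q=C[L==k]
        if name=='case': q=q[:,:]
        (c,wh,a)=cv2.minAreaRect((q[:,:2]*1000).astype(np.float32))
        print(n,name,len(q),np.round(c,1),np.round(wh,1),round(a,2),'z',np.median(q[:,2]))
E
python3 m.py
```

```text
top case 3731 [ 517.6 -219.3] [133.5 189.4] 84.97 z 0.06473774117996833
top tbl_low 939 [620.1  39.7] [ 67.1 109.7] 8.1 z 0.009578264724068086
top tbl_plate 1449 [698.6  52.3] [116.1 110.7] 7.35 z 0.033325361142290566
top tbl_all 2926 [671.7  48.3] [171.8 111.8] 8.22 z 0.030620783309703303
side case 3849 [ 519.6 -218.8] [136.1 188.1] 85.03 z 0.06653506189292013
side tbl_low 804 [661.2  44.6] [145.9 111.6] 8.14 z 0.011660288645604922
side tbl_plate 731 [700.2  51. ] [115.  110.4] 8.35 z 0.035199624293105636
side tbl_all 1875 [673.4  46.2] [170.6 112.2] 8.3 z 0.0275599077466252
```

```bash
python3 -m inch '[0,0,0,0.125, 0,0,0,0.125, 0,0,0,0.125, -3.75,0,-4.5,0, -3.75,0,-4.5,0, -3.75,0,-4.5,0, -3.75,0,-4.5,0, -3.75,0,-4.5,0, -3.75,0,-4.5,0, -3.75,0,-4.5,0]' 0 10
cat > w.py <<'E'
import sys
from h import *
np.set_printoptions(precision=4,suppress=True)
st=ctrl.read_state();p=ctrl.snapshot('wrist');T=campose(p,st)
cv2.imwrite(f'pics/{sys.argv[1]}.png',p['image']);np.savez(f'/tmp/{sys.argv[1]}.npz',C=cloud(p,T),z=p['range_z'])
Rm=R.from_rotvec(st['orientation']).as_matrix()
print(st['t'],'tcp',st['position'],'x',Rm[:,0],'z',Rm[:,2],'F',st['ft_force'],'w',st['width'],'cam',T[:3,3])
for a in sys.argv[2:]:
    n,z=a.split(':');
    print(n,[(np.round(x['centre'],1),round(x['score'],2),onz(p,x['centre'],T,float(z))) for x in ctrl.tip_of(p,n)[:2]])
E
python3 w.py w1 lid_pull:.0615 lid_hinge:.0585 shim_case:0
```

```text
t: 2.55
position: [0.4389, -0.2114, 0.239]
orientation: [-0.097, -2.176, 2.177]
ft_force: [0.0, -0.4, -0.2]
width: 0.498
2.55 tcp [ 0.4389 -0.2114  0.239 ] x [-0.9961  0.0882 -0.0005] z [-0.0882 -0.9961  0.0004] F [ 0.0423 -0.3709 -0.1878] w 0.4975024372242557 cam [ 0.5185 -0.2177  0.3845]
lid_pull [(array([285.6, 188.9]), 0.93, array([ 0.4363, -0.2099,  0.0615]))]
lid_hinge []
shim_case [(array([284. ,  74.7]), 0.57, array([ 0.5368, -0.2171,  0.    ]))]
```

View pics/w1.png

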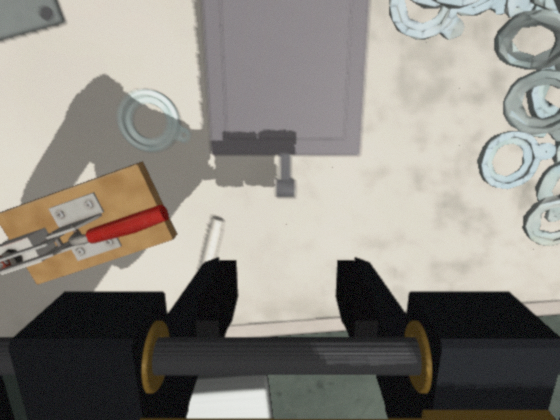

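```bash
python3 - <<'E'
import numpy as np,cv2
d=np.load('/tmp/w1.npz');C=d['C'];z=d['z']
q=C[178:200,272:300].reshape(-1,3);q=q[(q[:,2]>.055)&(q[:,2]<.08)]
print(len(q),q.min(0),q.max(0),cv2.minAreaRect((q[:,:2]*1000).astype(np.float32)))
top=q[q[:,2]>q[:,2].max()-.002];print(top.mean(0))
m=(C[...,2]>.055)&(C[...,2]<.075)&(z>0)
# lid edges: side edges, rows 20..140
rows=range(20,145,5)
L=[];Rr=[]
for r in rows:
    c=np.where(m[r,150:420])[0]+150
    L.append(C[r,c.min()]);Rr.append(C[r,c.max()])
for S in (L,Rr):
    S=np.array(S);print(S[0],S[-1],np.degrees(np.arctan(np.polyfit(S[:,0],S[:,1],1)[0])))
E
```

```text
398 [ 0.42820621 -0.21996285  0.06103818] [ 0.44747594 -0.20156157  0.07196739] ((437.94873046875, -210.82029724121094), (17.188291549682617, 18.485183715820312), 84.9806900024414)
[ 0.43606426 -0.21176953  0.07043202]
[ 0.57979041 -0.15857624  0.0634894 ] [ 0.48617547 -0.15010647  0.06373433] -5.170238710502983
[ 0.56815803 -0.28860175  0.06418183] [ 0.4744824  -0.28019252  0.06241451] -5.184643501579742
```

```bash
python3 -m inch '[0.25,5,-0.05,0, 0,5,0,0, 0,5,0,0, 0,3,0,0, 0,1.25,0,0, 0,0,0,0]' - 12
python3 -m inch '[0,0,0,0,0,0,0,0,0,0,0,0,0,0,0,0]' -1 12
python3 w.py w2
python3 - <<'E'
import numpy as np
t0=np.arcsin(3/175);th=np.radians(np.arange(0,111,5))
r=17.5
P=np.c_[-r*np.cos(np.minimum(th,np.radians(100.3))+t0),r*np.sin(np.minimum(th,np.radians(100.3))+t0)]
D=np.diff(P,axis=0);print(np.round(np.c_[np.arange(5,111,5),-D[:,0],-D[:,1]],2))
E
```

```text
t: 3.5
position: [0.4349, -0.2129, 0.0464]
orientation: [-0.097, -2.176, 2.175]
ft_force: [-0.7, -0.2, 0.1]
width: 0.502
t: 4.0
position: [0.4356, -0.2116, 0.0468]
orientation: [-0.097, -2.177, 2.176]
ft_force: [1.8, 5.3, 4.2]
width: 0.205
4.0 tcp [ 0.4356 -0.2116  0.0468] x [-0.9961  0.0883 -0.0006] z [-0.0883 -0.9961 -0.0008] F [1.7834 5.2843 4.151 ] w 0.20467261486073124 cam [ 0.5151 -0.218   0.1923]
[[ 5.00e+00 -9.00e-02 -1.52e+00]
 [ 1.00e+01 -2.30e-01 -1.51e+00]
 [ 1.50e+01 -3.60e-01 -1.48e+00]
 [ 2.00e+01 -4.80e-01 -1.45e+00]
 [ 2.50e+01 -6.10e-01 -1.40e+00]
 [ 3.00e+01 -7.30e-01 -1.34e+00]
 [ 3.50e+01 -8.40e-01 -1.27e+00]
 [ 4.00e+01 -9.50e-01 -1.20e+00]
 [ 4.50e+01 -1.05e+00 -1.11e+00]
 [ 5.00e+01 -1.14e+00 -1.01e+00]
 [ 5.50e+01 -1.23e+00 -9.10e-01]
 [ 6.00e+01 -1.30e+00 -8.00e-01]
 [ 6.50e+01 -1.37e+00 -6.80e-01]
 [ 7.00e+01 -1.42e+00 -5.60e-01]
 [ 7.50e+01 -1.46e+00 -4.30e-01]
 [ 8.00e+01 -1.50e+00 -3.00e-01]
 [ 8.50e+01 -1.52e+00 -1.70e-01]
 [ 9.00e+01 -1.53e+00 -4.00e-02]
 [ 9.50e+01 -1.52e+00  9.00e-02]
 [ 1.00e+02 -1.51e+00  2.30e-01]
 [ 1.05e+02 -9.00e-02  2.00e-02]
 [ 1.10e+02 -0.00e+00 -0.00e+00]]
```

View pics/w2.png

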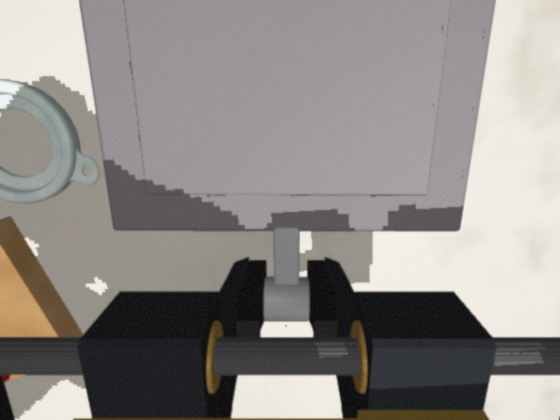

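```bash
python3 -m inch '[-0.09,-1.52,0,0, -0.23,-1.51,0,0, -0.36,-1.48,0,0, -0.48,-1.45,0,0, -0.61,-1.4,0,0, -0.73,-1.34,0,0]'; python3 -c "
from h import *
p=ctrl.snapshot('side');cv2.imwrite('pics/s1.png',p['image'][200:380,150:350].repeat(3,0).repeat(3,1))"
```

```text
t: 4.8
position: [0.4598, -0.2137, 0.1342]
orientation: [-0.094, -2.177, 2.175]
ft_force: [1.5, 2.9, -1.6]
width: 0.204
```

View pics/s1.png

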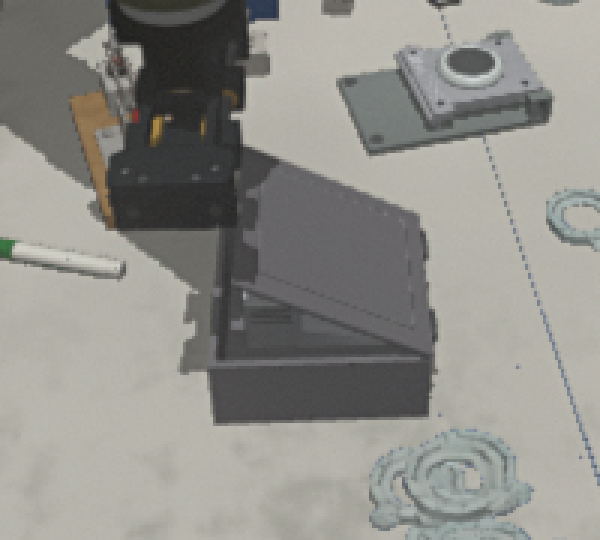

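The lid is lifting with the pull in the grip (about 30°), and the wedge is visible inside. Continue.

```bash
python3 -m inch '[-0.84,-1.27,0,0, -0.95,-1.2,0,0, -1.05,-1.11,0,0, -1.14,-1.01,0,0, -1.23,-0.91,0,0, -1.3,-0.8,0,0, -1.37,-0.68,0,0, -1.42,-0.56,0,0, -1.46,-0.43,0,0, -1.5,-0.3,0,0]'
python3 -m inch '[-1.52,-0.17,0,0, -1.53,-0.04,0,0, -1.52,0.09,0,0, -1.3,0.2,0,0, 0,0,0,0]'; python3 -c "
from h import *
p=ctrl.snapshot('side');cv2.imwrite('pics/s2.png',p['image'][200:380,150:350].repeat(3,0).repeat(3,1))"
```

```text
t: 6.1
position: [0.5825, -0.2249, 0.2168]
orientation: [-0.096, -2.176, 2.176]
ft_force: [-0.7, 1.8, -1.3]
width: 0.204
t: 6.72
position: [0.6412, -0.2302, 0.2158]
orientation: [-0.097, -2.177, 2.177]
ft_force: [1.2, 1.5, 1.5]
width: 0.199
```

View pics/s2.png

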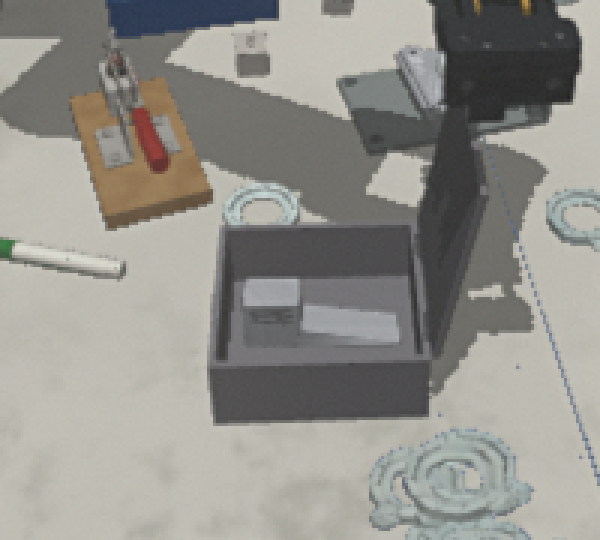

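```bash
python3 -m inch '[-0.1,0,0,0, 0,0,0,0]'; python3 -m inch '[0,0,0,0, 0,0,0,0,0,0,0,0, 0,-3,0,0, 0,-3,0,0, 3,-1,0,0, 6,0,0,0, 6,0,0,0,0,0,0,0]' 0; python3 w.py w3 wedge_grip:.035 wedge_tip:.005; python3 -c "
from h import *
p=ctrl.snapshot('side');cv2.imwrite('pics/s3.png',p['image'][200:380,150:350].repeat(3,0).repeat(3,1))"
```

```text
t: 7.02
position: [0.6417, -0.2303, 0.2157]
orientation: [-0.097, -2.177, 2.177]
ft_force: [0.5, 2.9, 2.6]
width: 0.203
t: 8.15
position: [0.4893, -0.2164, 0.2851]
orientation: [-0.096, -2.175, 2.174]
ft_force: [1.0, 0.6, 1.0]
width: 0.5
8.15 tcp [ 0.4893 -0.2164  0.2851] x [-0.996   0.0897  0.0019] z [-0.0897 -0.996  -0.0007] F [1.0248 0.5516 1.0112] w 0.49998526225542034 cam [ 0.5691 -0.223   0.4305]
wedge_grip [(array([277.9, 153.9]), 0.62, array([ 0.5073, -0.208 ,  0.035 ]))]
wedge_tip [(array([282. ,  70.4]), 0.88, array([ 0.593 , -0.2201,  0.005 ]))]
```

View pics/s3.png

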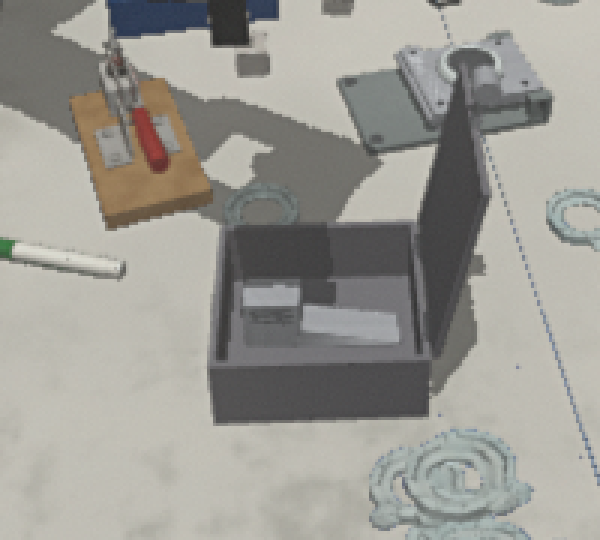

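View pics/w3.png

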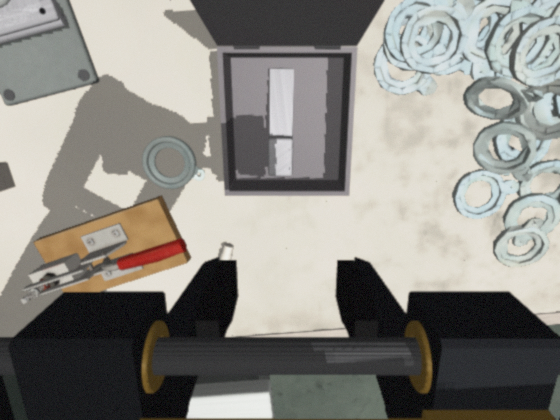

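```bash
python3 - <<'E'
import numpy as np,cv2
d=np.load('/tmp/w3.npz');C=d['C']
q=C[120:182,262:305].reshape(-1,3);b=q[(q[:,2]>.044)&(q[:,2]<.054)]
print(len(b),cv2.minAreaRect((b[:,:2]*1000).astype(np.float32)),np.median(b[:,2]),b.min(0),b.max(0))
q=C[60:182,262:305].reshape(-1,3);b=q[(q[:,2]>.008)&(q[:,2]<.06)]
print(len(b),cv2.minAreaRect((b[:,:2]*1000).astype(np.float32)),b.min(0),b.max(0))
E
```

```text
932 ((505.4580078125, -210.411376953125), (25.56871795654297, 40.16397476196289), 84.08927917480469) 0.0493478565458077 [ 0.48468728 -0.22450615  0.04443743] [ 0.52647756 -0.1959105   0.05212539]
2613 ((532.4295043945312, -216.31494140625), (49.37070846557617, 123.97014617919922), 83.99198150634766) [ 0.46878854 -0.23450202  0.00802345] [ 0.59522378 -0.18527733  0.05212539]
```

```bash
python3 -m inch '[-1.55,0,-0.75,0, 0,5.5,0,0, 0,5.5,0,0, 0,5.5,0,0, 0,5,0,0, 0,3,0,0, 0,1.5,0,0, 0,0.9,0,0, 0,0,0,0]' 
python3 w.py w4
```

```text
t: 9.48
position: [0.5089, -0.2113, 0.0164]
orientation: [-0.096, -2.176, 2.177]
ft_force: [0.1, -0.9, -0.3]
width: 0.499
9.475 tcp [ 0.5089 -0.2113  0.0164] x [-0.9961  0.088  -0.0005] z [-0.088  -0.9961  0.0003] F [ 0.0948 -0.9316 -0.2647] w 0.49858568986465546 cam [ 0.5884 -0.2176  0.1619]
```

View pics/w4.png

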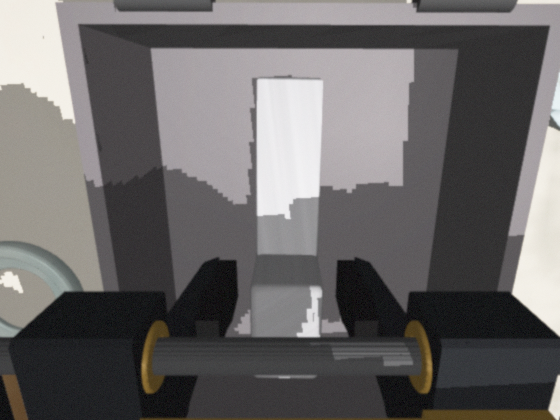

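```bash
python3 -m inch '[0.3,0,0,0, 0,0,0,0]'
python3 -m inch '[0,0,0,0,0,0,0,0,0,0,0,0,0,0,0,0]' -1 40
python3 w.py w5 wedge_tip:.005
```

```text
t: 9.78
position: [0.5055, -0.211, 0.0167]
orientation: [-0.097, -2.176, 2.177]
ft_force: [-0.9, 0.3, -0.3]
width: 0.505
t: 10.28
position: [0.5055, -0.2109, 0.0163]
orientation: [-0.096, -2.176, 2.177]
ft_force: [0.3, -1.1, 2.5]
width: 0.294
10.275 tcp [ 0.5055 -0.2109  0.0163] x [-0.9961  0.0879 -0.0001] z [-0.0879 -0.9961  0.0001] F [ 0.3384 -1.1284  2.5486] w 0.2939873748187314 cam [ 0.5851 -0.2172  0.1618]
wedge_tip [(array([286.8,  70. ]), 0.91, array([ 0.5942, -0.2182,  0.005 ]))]
```

View pics/w5.png

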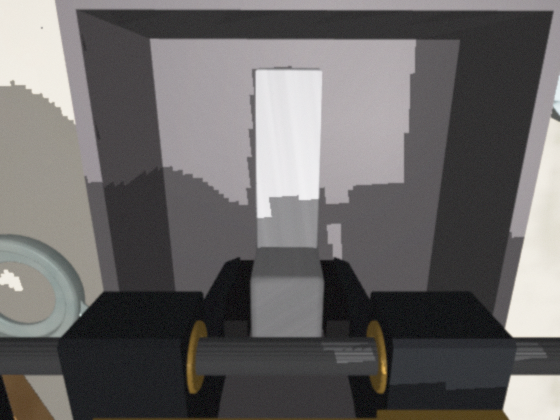

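```bash
python3 -m inch '[0,-2,0,0, 0,-4,0,0, 0,-4.5,0,0, 0,0,0,-0.1155, 0,0,0,-0.1155]'; python3 -m inch '[-1.34,0,-4.6,0, -1.34,0,-4.6,0, -1.34,0,-4.6,0, -1.34,0,-4.6,0, -1.34,0,-4.6,0, 0,0,0,0, 0,0,0,0]';python3 w.py w6 plate_nose:.025 apron_mid:.01 setting_table:0 wedge_tip:.11
```

```text
t: 11.0
position: [0.5054, -0.2108, 0.1212]
orientation: [-0.158, 2.145, -2.145]
ft_force: [0.8, -0.3, -1.3]
width: 0.292
t: 11.88
position: [0.5389, 0.026, 0.1208]
orientation: [-0.154, 2.147, -2.148]
ft_force: [-0.1, -0.4, -2.3]
width: 0.292
11.875 tcp [0.5389 0.026  0.1208] x [-0.9898 -0.1424  0.0007] z [ 0.1424 -0.9898  0.    ] F [-0.1439 -0.4033 -2.323 ] w 0.292271292908144 cam [0.6181 0.0378 0.2662]
plate_nose [(array([281.9,  36.2]), 0.97, array([0.6503, 0.045 , 0.025 ]))]
apron_mid []
setting_table []
wedge_tip [(array([289.6,  66.8]), 0.87, array([0.6283, 0.0379, 0.11  ]))]
```

View pics/w6.png

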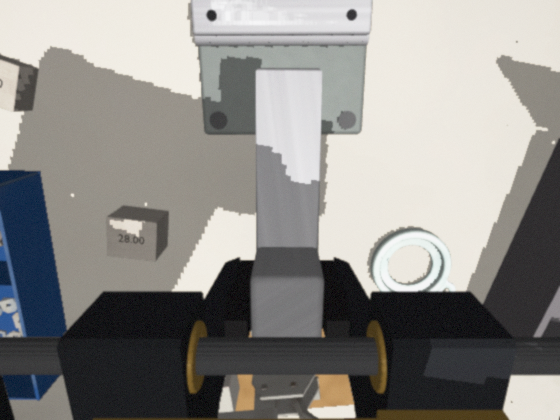

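```bash
python3 - <<'E'
import numpy as np,cv2
np.set_printoptions(precision=4,suppress=True)
d=np.load('/tmp/w6.npz');C=d['C']
th=np.radians(8.19);u=np.array([np.cos(th),np.sin(th)]);v=np.array([-u[1],u[0]])
tcp=np.array([.5389,.026])
def loc(P): return (P[...,:2]-tcp)@np.c_[u,v]*1000
L=loc(C);Z=C[...,2]
# plate rows: ends
for r in (5,15,25,36):
    m=(Z[r]>.018)&(Z[r]<.045);c=np.where(m[150:420])[0]+150
    print(r,c.min(),c.max(),L[r,c.min()],L[r,c.max()],Z[r,c[len(c)//2]])
for r in range(55,130,15):
    m=(Z[r]>.005)&(Z[r]<.016);c=np.where(m[150:420])[0]+150
    print(r,c.min(),c.max(),L[r,c.min()],L[r,c.max()],C[r,c.min()],C[r,c.max()])
for c in (212,230,245,335,350):
    m=(Z[:,c]>.005)&(Z[:,c]<.016);r=np.where(m[:200])[0];print(c,r.max(),L[r.max(),c])
    print('nose col',c,[(r,L[r,c].round(1),round(Z[r,c]*1000,1)) for r in range(30,50,2)])
w=L[60:240,250:330].reshape(-1,2);zz=Z[60:240,250:330].ravel()
w=w[zz>.1];print('wedge',cv2.minAreaRect(w.astype(np.float32)),w.max(0))
E
```

```text
5 191 372 [128.3     54.8295] [128.12   -48.5529] 0.03350546759720155
15 192 371 [123.0693  54.5392] [122.9318 -48.2605] 0.032767666686913915
25 192 370 [117.8106  54.8625] [117.8755 -48.2115] 0.03241254898828258
36 194 369 [112.4357  54.8698] [112.5091 -48.7064] 0.02990271637975586
55 199 365 [104.0698  57.4811] [103.8949 -50.8906] [0.6337 0.0977 0.0076] [ 0.649  -0.0096  0.0095]
70 200 364 [94.8072 57.2213] [ 94.7953 -50.9367] [0.6246 0.0961 0.0088] [ 0.64   -0.0109  0.0089]
85 201 364 [85.4604 57.44  ] [ 85.4879 -52.1084] [0.6153 0.095  0.0079] [ 0.6309 -0.0134  0.0061]
100 202 363 [75.8449 57.2963] [ 75.7993 -51.9737] [0.6058 0.0935 0.0085] [ 0.6213 -0.0146  0.0064]
115 203 362 [65.9197 57.6743] [ 65.9266 -51.7592] [0.5959 0.0925 0.0068] [ 0.6115 -0.0158  0.0072]
212 134 [53.2399 51.8769]
nose col 212 [(30, array([115.1,  43.3]), np.float64(33.3)), (32, array([114. ,  43.4]), np.float64(33.3)), (34, array([113.2,  43.7]), np.float64(31.9)), (36, array([112.2,  43.9]), np.float64(31.1)), (38, array([111.4,  44.4]), np.float64(28.8)), (40, array([110.4,  44.5]), np.float64(28.8)), 
[... 1650 characters left out ...]
np.float64(9.3)), (48, array([108.1, -31.2]), np.float64(9.7))]
350 133 [ 53.9463 -43.8076]
nose col 350 [(30, array([115.1, -36.6]), np.float64(33.0)), (32, array([113.9, -36.5]), np.float64(34.1)), (34, array([113.2, -37. ]), np.float64(31.5)), (36, array([112.5, -37.4]), np.float64(29.0)), (38, array([111.3, -37.4]), np.float64(29.8)), (40, array([110.2, -37.4]), np.float64(29.9)), (42, array([109.5, -37.9]), np.float64(27.0)), (44, array([108.6, -38.3]), np.float64(25.2)), (46, array([109.3, -40.9]), np.float64(9.2)), (48, array([108. , -40.8]), np.float64(9.9))]
wedge ((56.00333786010742, -0.3336772918701172), (26.017993927001953, 67.46977996826172), 89.35838317871094) [89.6578 12.9944]
```

```bash
python3 -m inch '[-0.8,0,-0.3,0, 0,3,0,0, 0,3,0,0, 0,2.5,0,0, 0,1.1,0,0, 0,0,0,0, 0,0,0,0]'; python3 -m inch '[0,0.1,0,0, 0,0,0,0]';  python3 -m inch '[0,0.1,0,0, 0,0,0,0]'; python3 w.py w7 plate_nose:.025 wedge_tip:.01;python3 -c "
from h import *
p=ctrl.snapshot('side');cv2.imwrite('pics/s7.png',p['image'][180:280,220:360].repeat(5,0).repeat(5,1))"
```

```text
t: 13.0
position: [0.5472, 0.0304, 0.0261]
orientation: [-0.152, 2.146, -2.147]
ft_force: [0.4, 0.4, -1.9]
width: 0.293
t: 13.25
position: [0.5467, 0.0304, 0.0245]
orientation: [-0.153, 2.147, -2.147]
ft_force: [-0.9, 0.0, -1.3]
width: 0.294
t: 13.5
position: [0.5465, 0.0304, 0.0231]
orientation: [-0.154, 2.147, -2.147]
ft_force: [-0.2, 0.4, -1.1]
width: 0.291
13.5 tcp [0.5465 0.0304 0.0231] x [-0.9898 -0.1423  0.0001] z [ 0.1423 -0.9898 -0.    ] F [-0.1883  0.4126 -1.1143] w 0.29053154318822455 cam [0.6257 0.0422 0.1686]
plate_nose [(array([288.9,  19.8]), 0.65, array([0.6505, 0.0448, 0.025 ]))]
wedge_tip [(array([289.1,  68.4]), 0.87, array([0.6355, 0.0425, 0.01  ]))]
```

View pics/s7.png

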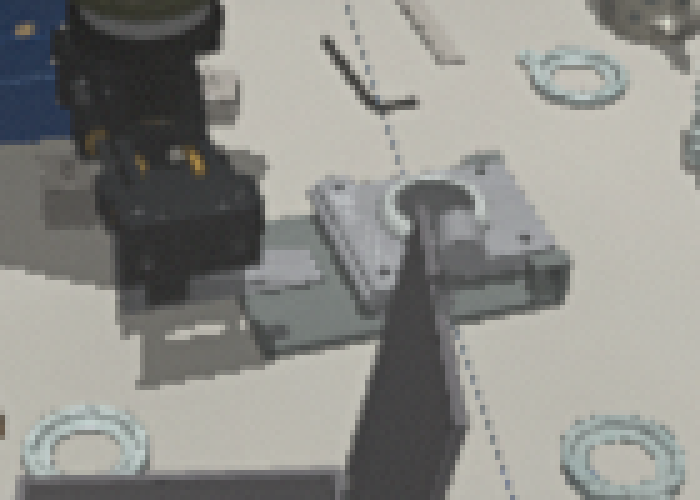

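View pics/w7.png

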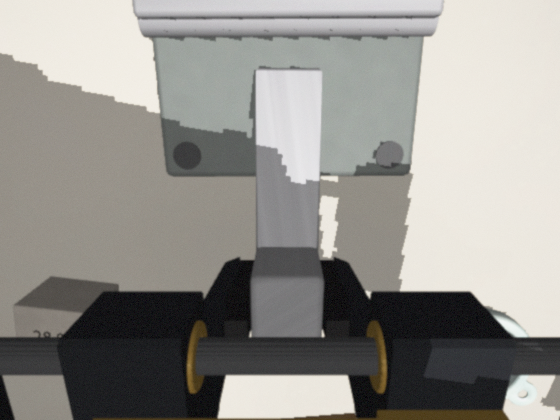

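```bash
for i in 1 2 3; do python3 -m inch '[0,0.07,0,0, 0,0,0,0]' | grep -E 'pos|ft'; done
```

```text
position: [0.5465, 0.0304, 0.0224]
ft_force: [-0.2, 0.6, -2.2]
position: [0.5465, 0.0304, 0.0217]
ft_force: [-0.5, -1.3, -0.1]
position: [0.5465, 0.0304, 0.0212]
ft_force: [-1.6, 0.7, 0.6]
```

```bash
for i in 1 ; do python3 -m inch '[0,0.05,0,0, 0,0,0,0]' | grep -E 'pos|ft'; done;  python3 -m inch '[0,0.05,0,0, 0,0,0,0]' | grep -E 'pos|ft'; python3 -c "
from bench import ctrl
print(ctrl.read_state()['ft_force'])"
```

```text
position: [0.5465, 0.0304, 0.0209]
ft_force: [-3.8, -0.0, 5.7]
position: [0.5464, 0.0304, 0.0207]
ft_force: [-6.6, -0.5, 9.2]
[-6.57405765 -0.46110811  9.22897217]
```

```bash
python3 -m inch '[0,-0.03,0,0, -0.5,0,0,0, -0.5,0,0,0, -0.5,0,0,0, 0,0,0,0]'; python3 -m inch '[-0.5,0,0,0, -0.5,0,0,0, -0.5,0,0,0, -0.5,0,0,0, -0.5,0,0,0, 0,0,0,0]'; python3 w.py w8;
```

```text
t: 15.58
position: [0.5614, 0.0325, 0.0211]
orientation: [-0.154, 2.147, -2.148]
ft_force: [-6.8, -0.3, 9.5]
width: 0.29
t: 16.32
position: [0.5861, 0.0361, 0.0212]
orientation: [-0.154, 2.147, -2.148]
ft_force: [-5.7, -0.3, 10.2]
width: 0.294
16.325 tcp [0.5861 0.0361 0.0212] x [-0.9898 -0.1426  0.0003] z [ 0.1426 -0.9898  0.0002] F [-5.7079 -0.2536 10.202 ] w 0.29358995292016854 cam [0.6653 0.0479 0.1667]
```

View pics/w8.png

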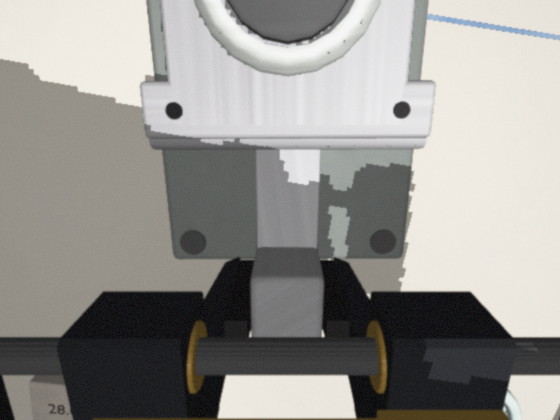

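```bash
cat > plate.py <<'E'
from h import *
np.set_printoptions(precision=4,suppress=True)
th=np.radians(8.19);u=np.array([np.cos(th),np.sin(th)]);v=np.array([-u[1],u[0]])
N=np.array([.5389,.026])+.113*u+.003*v
def ana(C,ok):
    L=(C[...,:2]-N)@np.c_[u,v]*1000;Z=C[...,2]*1000
    m=ok&(L[...,0]>4)&(L[...,0]<85)&(abs(L[...,1])<42)&(Z>24)&(Z<50)&((np.hypot(L[...,0]-45,L[...,1])>35))
    a=np.c_[L[m],np.ones(m.sum())];z=Z[m]
    c=np.linalg.lstsq(a,z,rcond=None)[0];
    for _ in range(3):
        g=abs(z-a@c)<2.5;c=np.linalg.lstsq(a[g],z[g],rcond=None)[0]
    b=ok&(L[...,0]>-50)&(L[...,0]<-10)&(abs(L[...,1])>22)&(abs(L[...,1])<50)&(Z<20)
    print(m.sum(),g.sum(),'plate z at nose %.2f slope %.4f'%(c[2],c[0]),'base z %.2f'%np.median(Z[b]) if b.any() else '')
for n in ['wrist','side','top']:
    st=ctrl.read_state();p=ctrl.snapshot(n);print(n,end=' ');ana(cloud(p,campose(p,st)),p['range_z']>0)
print(st['t'],st['position'],st['ft_force'],'tip past nose mm',((st['position'][:2]-N)@u+.09)*1000,'lat',(st['position'][:2]-N)@v*1000)
E
python3 plate.py
```

```text
wrist 12965 12963 plate z at nose 33.56 slope -0.0031 base z 9.50
side 168 148 plate z at nose 35.79 slope 0.0043 base z 11.73
top 209 162 plate z at nose 34.63 slope -0.0173 
16.475 [0.5862 0.0361 0.0212] [-5.6728 -0.1228 10.6696] tip past nose mm 25.21412986124713 lat 0.23595526660867952
```

```bash
python3 -m inch '[-0.3,0,0,0, -0.3,0,0,0, -0.3,0,0,0, -0.1,0,0,0, 0,0,0,0]'; python3 plate.py
```

```text
t: 17.15
position: [0.594, 0.0374, 0.0212]
orientation: [-0.16, 2.15, -2.15]
ft_force: [-17.5, -3.0, 17.4]
width: 0.291
wrist 13513 13509 plate z at nose 34.34 slope -0.0102 base z 9.49
side 137 113 plate z at nose 36.89 slope -0.0115 base z 11.83
top 166 121 plate z at nose 38.42 slope -0.0616 
17.25 [0.594  0.0374 0.0212] [-18.5324  -2.3934  17.967 ] tip past nose mm 33.19427056976344 lat 0.3831556944413223
```

```bash
python3 -m inch '[0,-0.03,0,0, -0.2,0,0,0, -0.2,0,0,0, -0.2,0,0,0, -0.2,0,0,0, 0,0,0,0]'; python3 plate.py; python3 w.py w9
```

```text
t: 18.05
position: [0.6024, 0.0386, 0.0212]
orientation: [-0.159, 2.149, -2.149]
ft_force: [-13.8, -1.7, 14.3]
width: 0.292
wrist 14428 14422 plate z at nose 35.96 slope -0.0261 base z 9.46
side 116 94 plate z at nose 38.17 slope -0.0210 base z 11.80
top 119 94 plate z at nose 34.06 slope -0.0078 
18.15 [0.6023 0.0386 0.0212] [-13.8982  -2.4653  13.5683] tip past nose mm 41.57590719546656 lat 0.3869775789781257
18.2 tcp [0.6023 0.0386 0.0212] x [-0.9897 -0.1428  0.0046] z [ 0.1428 -0.9898 -0.0004] F [-14.3078  -2.2722  13.6498] w 0.2898960752142571 cam [0.6821 0.0504 0.1663]
```

View pics/w9.png

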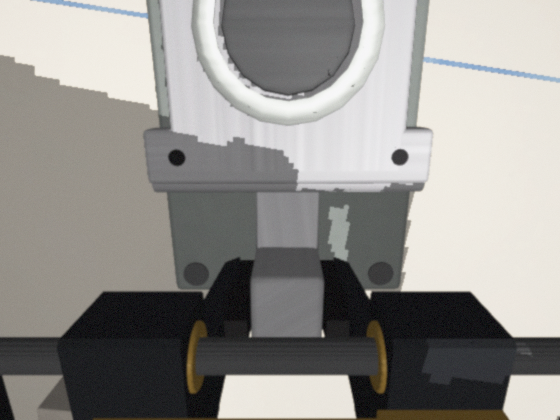

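```bash
python3 -m inch '[-0.2,0,0,0, -0.15,0,0,0, 0,0,0,0, 0,0,0,0, 0,0,0,0]'; python3 plate.py; python3 w.py w10;python3 -c "
from h import *
p=ctrl.snapshot('side');cv2.imwrite('pics/s10.png',p['image'][180:340,200:360].repeat(3,0).repeat(3,1))"
```

```text
t: 18.88
position: [0.6058, 0.039, 0.0212]
orientation: [-0.159, 2.149, -2.149]
ft_force: [-13.9, -2.4, 13.2]
width: 0.292
wrist 15000 14997 plate z at nose 36.61 slope -0.0320 base z 9.47
side 109 87 plate z at nose 39.30 slope -0.0382 base z 11.56
top 104 66 plate z at nose 38.63 slope -0.0520 
18.975 [0.6057 0.0391 0.0212] [-14.3211  -1.5198  13.4107] tip past nose mm 45.014284484576294 lat 0.41455161564541876
19.025 tcp [0.6058 0.039  0.0212] x [-0.9897 -0.1428  0.0046] z [ 0.1428 -0.9898 -0.0004] F [-14.3484  -2.2724  14.1445] w 0.2909758917361515 cam [0.6856 0.0509 0.1663]
```

View pics/s10.png

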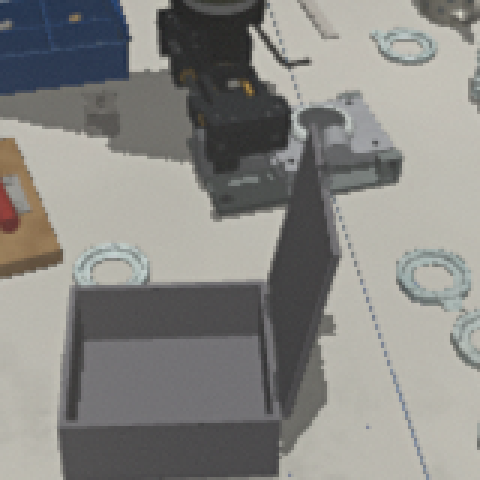

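View pics/w10.png

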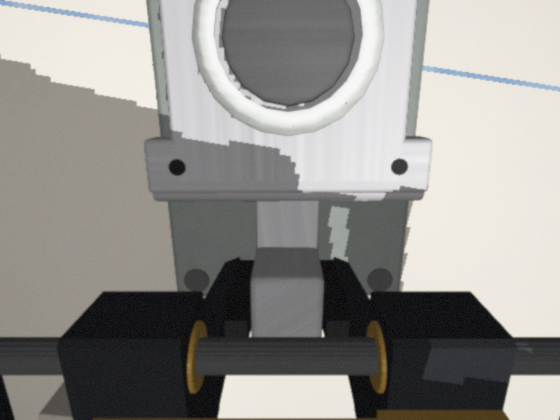

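```bash
python3 -c "
from bench import ctrl
print(ctrl.job_done()); s=ctrl.read_state(); print(s['t'],s['position'],s['ft_force'],s['width'])"
```

```text
the job is handed in; nothing more can be done
None
the job is handed in; nothing more can be done
```

The job is done and handed in at about 19 s of the 51 s allowed. The lid is open on its stop, and the wedge is still gripped, holding the plate up about 3 mm.

**What I did:** I pinched the lid's pull by its ends, swung the lid back to its stop and let go there. I then gripped the wedge by its block at 40 N and set it flat on the apron. I pushed it in under the middle of the nose until its tip was 45 mm past the nose line.

**Last checks:**
- **Lift:** the wrist depth camera shows the nose 3.05 mm higher than before the push. The plate's slope change of 0.029 rad agrees.
- **Other cameras:** the side camera read roughly 3.5 mm. The top camera saw too few plate points to be useful.
- **Position:** the wedge is about 0.4 mm off the plate's centre line, with no slip visible in the grip (26 mm opening). The tool is tilted about 0.26° from level under the load.
- **Forces:** the wrist force is steady at about 14 N back and 14 N up, the highest I read being about 26 N in total during the push.
- **Bench:** in the last side picture the lid is still back on its stop, and nothing else looks moved.
- **Not checked:** after hand-in the interface gave no further state.

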